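Load a notched die into the extruder's keyed die holder

ROBOT

A 7-joint arm with a two-finger parallel gripper is mounted at the origin on the work surface. World frame = base frame: x ahead of the robot, y to its left, z up, the work surface at z = 0. Lengths are in mm, angles in degrees, forces in N, time in s.
With the tool pointing down it reaches from about 425 to 875 mm from the base axis. Payload 4.7 kg.
Tool frame: the origin (TCP) lies on the mounting face of the last link; the fingertips stand 182 mm ahead of it and the grasp point (between the pads) lies ctrl.grip_point_offset ahead of it (ctrl.grip_point_offset is the distance from the TCP to the grasp point, in mm); z points along the fingers, y is the line along which they close (so a half turn about z gives the same grasp; the last joint's range is limited). The gripper opens to 87 mm and grips with 3 to 60 N. Pads are 19 mm wide; open, the fingers measure 117 mm over their backs; the gripper's body (75 mm by 190 mm) begins 51 mm behind the grasp point.
Start: joints at [-70.926, 18.392, -4.016, 83.108, 1.295, 78.541, -3.26], TCP at [203.743, 617.248, 404.787] pointing down, gripper open.
Joint ranges: [-163.93, 163.93], [-17.29, 119.83], [-79.2, 71.16], [3.27, 140.29], [-89.18, 269.18], [5.43, 117.66], [-154.24, 154.24]. Speed limits (degrees/s): [147.25, 147.25, 180, 180, 180, 180, 180].

INTERFACE

Orientations are given as [roll, pitch, yaw] about the fixed x, y, z axes, in that order (R = Rz(yaw) Ry(pitch) Rx(roll)).
In Python, from station import status, capture, camera_info, order, ctrl gives the robot as it stands. The module is installed in compiled form; this text tells all that it offers.
- The arm moves only by the tool carry_out, never from a script. Its argument "steps" is a list that holds one entry, the list of rows, each a list of 7 numbers: the shift along the world's x, y, z in m, then the turn, a rotation vector about the world's x, y, z in rad, then the opening, from 0 (shut) to 1 (fully open). A call has 1 to 12 rows; each row shifts and turns the commanded pose from where the row before left it; what a row does not reach is not made up. A row lasts 1/12 s, in which the tool goes at most 41.7 mm and 7.16 degrees, less where a joint would pass 70% of its speed; a pose out of reach is approached as far as the arm can. A call with a gripper value outside its range is refused whole. The fingers move at their own pace and stop on an object; the grip force is fixed at half the most. Time passes only in rows, so rows that do not move let the fingers close. It gives the time, the measured TCP pose, the force, the opening and the grip force at its end, in the units of the state.
- status.state(): the state, without advancing time (a new reading comes with each control period).
- capture(name): name is "scene" or "side" or "wrist"; returns (picture, depth): 480x640x3 uint8, blue, green, red; 480x640 float32, mm along the optical axis (not along the pixel's ray), 0 where there is no reading.
- camera_info(name): a dict with "mtx" (3x3 intrinsics, pixels), "extrinsics" (4x4, takes a point from camera to world coordinates); the wrist camera has in their place "tool_from_camera" (4x4, takes a point from camera to tool coordinates, whose origin is the TCP and whose axes are the flange's). Camera axes: x right, y down, z forward; pixel columns grow to the right and rows downward; lengths in mm; the calibration is good to about 2 mm. The wrist camera is an equidistant fisheye: a pixel r from the principal point sees the ray r / f radians off the axis. A picture is of the moment at which its call begins: read the wrist's pose just before it. camera_info takes no time and is no camera call.
- order.sign_off(): hands the job in; it is judged then, once.
The state is a dict: "t": time; "q": joint angles; "qd": joint speeds; "tau": joint torques, N m; "tcp_pos": TCP position; "orientation": TCP orientation; "contact_force": force on the tool from outside, world axes, zero at the start; "ft_torque": the same for the moment, N m; "opening": opening from 0.0 (shut) to 1.0 (fully open); "grasp_force": force on a finger pad.
Only numpy, scipy, OpenCV 4.12 (cv2) and the standard library are available. Lean on these libraries where they do the work, as an engineer would, in place of code of your own. Each camera call takes 0.05 s, during which the arm holds its last target. There are 200 camera calls.

TASK

Load the clay extruder's round notched die: pick it up, set it in the cup of the die holder and turn it under a light push, feeling for the one way round in which its three notches drop over the three keys in the cup, so that it lies flat on the cup floor. Do not force it: never press the die into the holder with more than 60 N. Then let go, swing the steel dog fully shut over the die to its stop, and leave everything else on the bench as it is.

Things in the scene. Friction and masses are not known exactly. Their poses are not given: they have to be found in the camera images.
- die: Round aluminium die plate, 70 mm across, 12 thick, 0.2 kg, lying flat. Three rim notches 12 mm wide, from 24 mm radius outwards, unequally spaced: at 0 (its +x), 100 and 220 degrees anticlockwise from above. An upright grip bar stands across its top: 40 mm long along the die's x, 12 mm thick along y, 12 to 45 mm above the underside. Origin: centre of the underside; z up.
- holder: Die holder fixed to the bench: grey base plate 130 x 150 mm, 18 mm thick, with a dark steel cup on it: outer radius 46 mm, bore 74 mm across, rim 44 mm above the bench, floor 30 mm. A steel dog swings at its -y side. Origin: on the bench under the cup's axis, z up.
- cup_floor (a point): Centre of the cup's floor, 30 mm above the bench, where the centre of the die's underside belongs; axes as the holder's.
- key_tops (a point): Point on the cup axis, 38 mm above the bench, level with the tops of three keys on the bore wall, 8 mm wide and tall, 26.5 to 37 mm radius, spaced 0, 100, 220 degrees like the notches. Their direction is NOT measured: key 0 points within 0.7 rad of holder +x; the die's x must face likewise. Keys do not move. A die turned wrong rests on them 6 mm deep in the bore; right, it drops 8 mm.
- dog (a joint): Angle (rad) of the steel dog: 0 = shut at its stop, nose over the die's rim; grows to 1.5 open. Vertical pivot at (0, -58) mm in the holder's frame; stays where left, moves for about 2 N at its post. At angle q its 30 mm nose points to (sin q, cos q) in the holder's x, y, its 40 mm tail to (-sin q, -cos q). Nose underside 2 mm above the cup rim: it shuts only over a fully seated die.
- dog_pivot (a point): Top centre of the dog's pivot, 57 mm above the bench.
- dog_post (a point): Top centre of the round upright post at the end of the dog's tail, by which it is pushed: 14 mm across, 40 mm tall, its top 86 mm above the bench, 40 mm from the pivot.
- square_die: Another die, not wanted: 64 mm square, 10 mm thick, with a grip bar to 40 mm height. To be left alone. Origin: centre of the underside.
- glaze_jar: Small terracotta-coloured jar, 52 mm across, 70 mm tall. To be left alone. Origin: centre of the underside.
- bowl: White bowl, 130 mm across, 55 mm tall. To be left alone. Origin: centre of the underside.
- brush: Brush lying on the bench. To be left alone.
- mug: Blue mug, 76 mm across, 85 mm tall. To be left alone. Origin: centre of the underside.
- rib: Flat dark wooden rib, 100 x 50 x 6 mm. To be left alone. Origin: centre of the underside.
Mind the look-alikes: they are no part of the job. What is shaped like the die but blue or turquoise is not meant.

How it is judged:
By the outcome, as a careful person would: the job done as asked, in the order asked, and still so for the second after the job is handed in, with the robot touching nothing.
It also fails if it takes over 72 s, if anything falls off the work surface, if the arm or the gripper's body presses on something with over 40 N, if the wrist force passes 120 N, or if a joint passes its speed limit or range.

## Working session

There is one attempt and no reset: what is moved stays moved. The work goes in short steps, Python scripts to look and compute and a tool call to move; the robot and the scene stay as the last step left them, time stands still between calls to the robot, and variables do not carry over. Pictures are saved under pics/ and viewed, at most 10 in all, crops included, and the job is handed in when it is done.

Besides the shell and the picture viewer there is one more tool, called after ">>>" in YAML: its name, and indented under it one key for each argument. carry_out: Moves the arm, as the interface text tells. Its arguments: {"type":"object","properties":{"steps":{"type":"array","items":{"type":"array","items":{"type":"array","items":{"type":"number"}}}}},"required":["steps"]}

```bash
mkdir -p pics; python3 - <<'E'
from station import status,capture,camera_info,ctrl
import cv2,numpy as np
s=status.state();print(s['t'],s['tcp_pos'],s['orientation'],s['opening'],ctrl.grip_point_offset)
for n in('scene','side'):
    p,d=capture(n);cv2.imwrite(f'pics/{n}0.png',p);np.save(f'{n}0.npy',d)
    i=camera_info(n);print(n,i['mtx'].tolist(),i['extrinsics'].round(3).tolist() if hasattr(i['extrinsics'],'round') else i['extrinsics'])
print(camera_info('wrist'))
E
```

```text
0.0 [203.67880046 617.04152126 403.63930321] [-1.79887506e+02  4.99670340e-03  1.61736917e+02] 0.9990025988536259 163.5
scene [[510.50145991650106, 0.0, 325.41179284356883], [0.0, 510.50145991650106, 235.9478142301992], [0.0, 0.0, 1.0]] [[0.27, 0.808, -0.524, 1291.335], [0.963, -0.22, 0.158, -222.474], [0.013, -0.547, -0.837, 1184.468], [0.0, 0.0, 0.0, 1.0]]
side [[509.62392604003213, 0.0, 318.83465202090997], [0.0, 509.62392604003213, 238.28119368069486], [0.0, 0.0, 1.0]] [[0.973, -0.175, 0.154, 441.92], [-0.232, -0.671, 0.704, -756.717], [-0.02, -0.721, -0.693, 811.146], [0.0, 0.0, 0.0, 1.0]]
{'mtx': array([[371.64829954,   0.        , 324.99559499],
       [  0.        , 371.64829954, 238.37031806],
       [  0.        ,   0.        ,   1.        ]]), 'tool_from_camera': array([[-8.65478396e-04, -9.65821295e-01, -2.59207400e-01,
         7.07880506e+01],
       [ 9.99999611e-01, -8.80721595e-04, -5.73223862e-05,
        -3.04150449e-01],
       [-1.72926374e-04, -2.59207349e-01,  9.65821681e-01,
         1.99089008e+01],
       [ 0.00000000e+00,  0.00000000e+00,  0.00000000e+00,
         1.00000000e+00]])}
```

View pics/scene0.png

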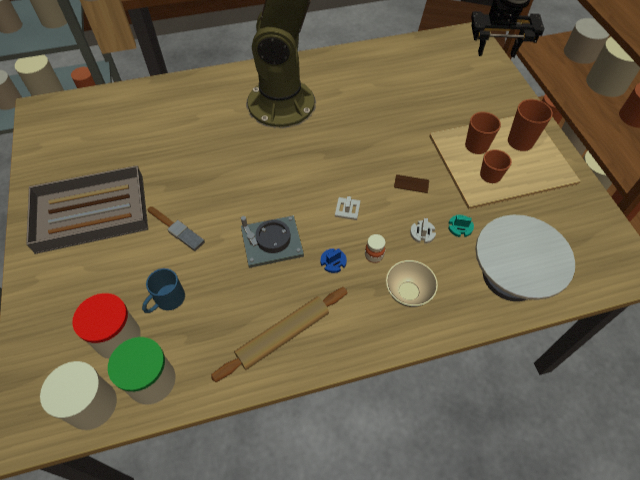

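View pics/side0.png

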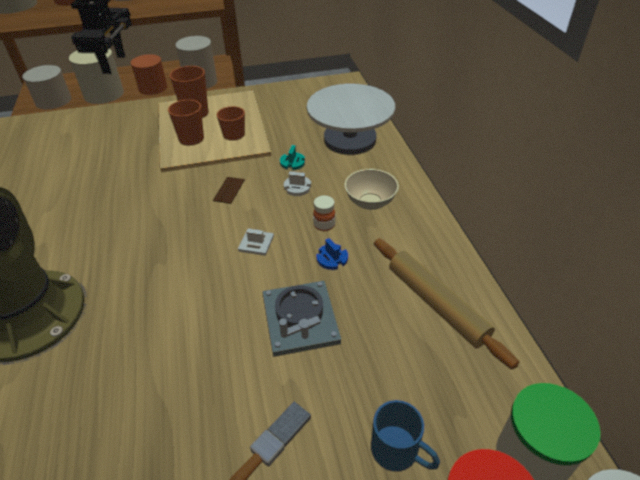

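Candidates in the scene view are the round aluminium die (423,230), the turquoise look-alike (461,225), the blue one (333,260) and the square die (347,208). I choose (423,230). The holder is at (272,240), with the dog on its left.

```bash
cat > h.py <<'E'
import numpy as np,cv2
from station import status,capture,camera_info
from scipy.spatial.transform import Rotation as R
def px2w(n,u,v,z):
    "world point on plane z for pixel of fixed camera"
    i=camera_info(n);K=np.array(i['mtx']);E=np.array(i['extrinsics'])
    d=E[:3,:3]@np.linalg.solve(K,[u,v,1.]);o=E[:3,3]
    return o+d*(z-o[2])/d[2]
def tool():
    s=status.state();T=np.eye(4);T[:3,:3]=R.from_euler('xyz',s['orientation'],degrees=True).as_matrix();T[:3,3]=s['tcp_pos'];return T
def wcam():
    i=camera_info('wrist');return np.array(i['mtx']),tool()@np.array(i['tool_from_camera'])
def topdown(name,c,z,half=80,px=500):
    "rectified wrist view of plane z about c; +x right, +y up"
    K,E=wcam();p,d=capture('wrist')
    g=np.linspace(-half,half,px);X,Y=np.meshgrid(c[0]+g,c[1]-g)
    P=np.stack([X,Y,np.full_like(X,z)],-1)-E[:3,3];P=P@E[:3,:3]
    th=np.arctan2(np.hypot(P[...,0],P[...,1]),P[...,2]);ph=np.arctan2(P[...,1],P[...,0])
    u=K[0,0]*th*np.cos(ph)+K[0,2];v=K[1,1]*th*np.sin(ph)+K[1,2]
    o=cv2.remap(p,u.astype('f4'),v.astype('f4'),1);cv2.imwrite(f'pics/{name}.png',o)
    D=cv2.remap(d,u.astype('f4'),v.astype('f4'),0);return o,p,d,E,K
def cloud(d,E,K):
    v,u=np.mgrid[:480,:640];x=(u-K[0,2]);y=(v-K[1,2]);r=np.hypot(x,y)+1e-9;th=r/K[0,0]
    t=np.tan(th)/r;P=np.stack([x*t*d,y*t*d,d],-1);return P@E[:3,:3].T+E[:3,3]
E
python3 - <<'E'
from h import *
for n,pts in dict(scene=dict(die=(423,230,12),hold=(273,236,35),tq=(461,225,12),blue=(333,261,12),jar=(375,248,30),sq=(347,208,10)),side=dict(die=(297,184,12),hold=(299,308,35))).items():
    for k,(u,v,z) in pts.items(): print(n,k,px2w(n,u,v,z).round(0))
p=cv2.imread('pics/scene0.png')
a=cv2.resize(p[205:265,395:475],(800,600)[:2],interpolation=2)
b=cv2.resize(p[205:275,230:315],(400,330),interpolation=2)
cv2.imwrite('pics/c0.png',np.hstack([cv2.resize(a,(400,330)),b]))
E
```

```text
scene die [610. 265.  12.]
scene hold [ 536. -141.   35.]
scene tq [622. 374.  12.]
scene blue [640.  -3.  12.]
scene jar [641. 113.  30.]
scene sq [481.  85.  10.]
side die [612. 263.  12.]
side hold [ 532. -147.   35.]
```

View pics/c0.png

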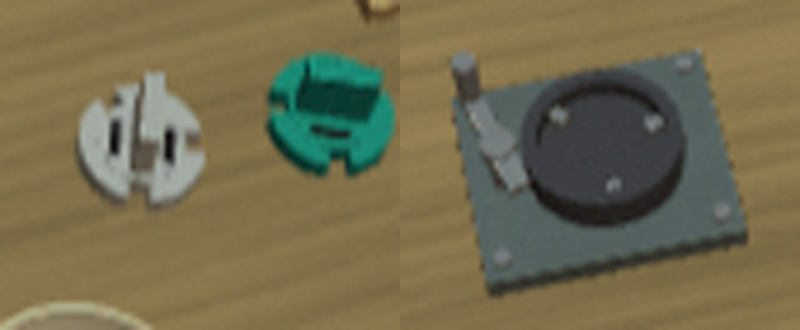

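The crop confirms the silver round notched die on the left, next to the turquoise one. The holder shows three keys as light dots. Moving above the die.

>>> carry_out:
  steps:
    - [[0.03,-0.027,0,0,0,0,1],[0.03,-0.027,0,0,0,0,1],[0.03,-0.027,0,0,0,0,1],[0.03,-0.027,0,0,0,0,1],[0.03,-0.027,0,0,0,0,1],[0.03,-0.027,0,0,0,0,1],[0.03,-0.027,0,0,0,0,1],[0.03,-0.027,0,0,0,0,1],[0.03,-0.027,0,0,0,0,1],[0.03,-0.027,0,0,0,0,1],[0.03,-0.027,0,0,0,0,1],[0.03,-0.027,-0.02,0,0,0,1]]

```text
t: 1.1
tcp_pos: [563.9, 293.5, 389.7]
orientation: [179.7, 0.3, 161.7]
contact_force: [1.4, 0.3, 0.5]
opening: 0.999
grasp_force: 0.0
```

```bash
python3 - <<'E'
from h import *
o,p,d,E,K=topdown('die1',(611,264),12)
s=status.state();print(s['t'],s['tcp_pos'],s['orientation'],s['contact_force'],s['q'])
C=cloud(d,E,K);m=(d>0)&(np.hypot(C[...,0]-611,C[...,1]-264)<50)&(C[...,2]>6)
print(m.sum(),np.percentile(C[m][:,2],[5,50,95,100]))
for lo,hi in((6,20),(38,55)):
    q=C[m&(C[...,2]>lo)&(C[...,2]<hi)]
    if len(q)>20:
        (cx,cy),r=cv2.minEnclosingCircle(q[:,:2].astype('f4'));print(lo,len(q),q.mean(0),cx,cy,r,cv2.minAreaRect(q[:,:2].astype('f4')))
E
```

```text
1.15 [568.29749159 285.14295402 383.24310006] [-179.67345335    0.32192092  161.08269553] [ 2.96489148 -7.75543574 -2.75882812] [-39.15464572  17.23254403  12.38803907  87.53496312  -3.28828539
  75.64650082  44.59194397]
3294 [10.7937314  12.41752137 45.27523974 46.76238177]
6 2686 [608.02223111 264.15572937  12.13763382] 610.640869140625 263.4385986328125 35.46817398071289 ((609.5750122070312, 262.99786376953125), (68.46292114257812, 68.45421600341797), 67.58416748046875)
38 546 [608.61730025 264.34327612  44.65811282] 610.3115844726562 264.093017578125 20.880949020385742 ((610.2357788085938, 263.82135009765625), (12.53260326385498, 41.06492614746094), 65.292724609375)
```

View pics/die1.png

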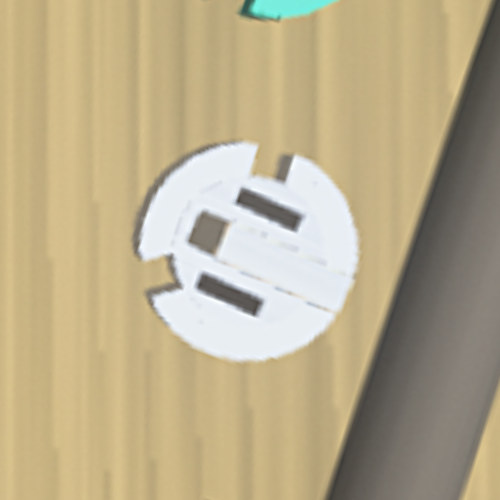

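The rectified view shows the die centred at about (248,251), with the bar running to the lower right. Notches are at (275,165) and (160,272), so the die's x is at about -25°. Next I estimate the key direction roughly, to choose which way round to grip.

```bash
python3 - <<'E'
from h import *
k=[px2w('scene',u,v,38)[:2] for u,v in((263.6,229.4),(283.8,230.9),(275.3,244.3))]
k=np.array(k);print(k.round(1))
# circumcentre
A=2*(k[1:]-k[0]);b=(k[1:]**2).sum(1)-(k[0]**2).sum();c=np.linalg.solve(A,b)
e=k-c;print(c,np.hypot(*e.T),np.degrees(np.arctan2(e[:,1],e[:,0])))
# base plate corners from crop
q=np.array([px2w('scene',230+u/4.706,205+v/4.714,18)[:2] for u,v in((55,100),(300,50),(345,235),(90,285))])
print(q.round(0),q.mean(0));
for i in range(4):
    w=q[(i+1)%4]-q[i];print(np.hypot(*w),np.degrees(np.arctan2(w[1],w[0])))
E
```

```text
[[ 510.2 -161.3]
 [ 529.2 -109.8]
 [ 564.9 -141.3]]
[ 533.66314298 -140.73407296] [31.23068554 31.23068554 31.23068554] [-138.83138412   98.23139249   -0.95286495]
[[ 470. -216.]
 [ 473.  -69.]
 [ 604.  -75.]
 [ 598. -220.]] [ 536.47471361 -145.28508302]
146.9545156910164 88.94554349593517
131.3258382511121 -2.583739986429541
145.2801442782707 -92.34623301681104
128.0164533987938 178.1428025306726
```

>>> carry_out:
  steps:
    - [[0.023,-0.0145,-0.02,0,0,-0.06,1],[0.023,-0.0145,-0.03,0,0,-0.06,1],[0,0,-0.03,0,0,0,1],[0,0,-0.03,0,0,0,1],[0,0,-0.015,0,0,0,1],[0,0,0,0,0,0,1],[0,0,0,0,0,0,1]]

```text
t: 1.73
tcp_pos: [606.9, 266.3, 260.1]
orientation: [-179.9, -0.1, 154.9]
contact_force: [0.2, -0.4, 1.4]
opening: 0.996
grasp_force: 0.0
```

```bash
python3 - <<'E'
from h import *
o,p,d,E,K=topdown('die2',(611,264),45)
s=status.state();print(s['t'],s['tcp_pos'],s['orientation'],s['contact_force'])
C=cloud(d,E,K);m=(d>0)&(np.hypot(C[...,0]-611,C[...,1]-264)<50)
q=C[m&(C[...,2]>38)&(C[...,2]<55)]
print(len(q),q[:,2].mean(),cv2.minAreaRect(q[:,:2].astype('f4')))
T=tool();print((T@[0,0,163.5,1])[:3])
E
```

```text
1.7833 [607.58479555 266.61059271 261.84675859] [1.79977879e+02 1.69489329e-02 1.54875883e+02] [ 0.18888285 -0.56841614  0.81618482]
1412 44.820692364360184 ((609.3568115234375, 264.02215576171875), (12.116096496582031, 38.17777633666992), 64.72465515136719)
[607.65538682 266.6472099   98.34677793]
```

>>> carry_out:
  steps:
    - [[0.0023,-0.0025,-0.02,0,0,0,1],[0,0,-0.025,0,0,0,1],[0,0,-0.016,0,0,0,1],[0,0,0,0,0,0,1],[0,0,0,0,0,0,0.1],[0,0,0,0,0,0,0.0],[0,0,0,0,0,0,0.0],[0,0,0,0,0,0,0.0],[0,0,0,0,0,0,0.0],[0,0,0,0,0,0,0.0],[0,0,0,0,0,0,0.0],[0,0,0,0,0,0,0.0]]

```text
t: 2.78
tcp_pos: [609.8, 263.8, 200.4]
orientation: [180.0, 0.0, 154.9]
contact_force: [0.2, 0.2, 0.3]
opening: 0.477
grasp_force: 0.0
```

>>> carry_out:
  steps:
    - [[0,0,0,0,0,0,0.0],[0,0,0,0,0,0,0.0],[0,0,0,0,0,0,0.0],[0,0,0,0,0,0,0.0],[0,0,0,0,0,0,0.0],[0,0,0,0,0,0,0.0],[0,0,0,0,0,0,0.0],[0,0,0,0,0,0,0.0],[0,0,0,0,0,0,0.0]]

```text
t: 3.53
tcp_pos: [609.8, 263.8, 200.3]
orientation: [180.0, 0.0, 154.9]
contact_force: [0.8, 0.2, -0.3]
opening: 0.13
grasp_force: 30.0
```

>>> carry_out:
  steps:
    - [[0,0,0.03,0,0,0,0.0],[0,0,0.04,0,0,0,0.0],[0,-0.01,0.04,0,0,0,0.0],[0,-0.03,0.03,0,0,0,0.0],[0,-0.036,0,0,0,0.04,0.0],[0,-0.036,0,0,0,0.04,0.0],[0,-0.036,0,0,0,0.04,0.0],[0,-0.036,0,0,0,0.04,0.0],[0,-0.036,0,0,0,0.05,0.0],[0,-0.036,0,0,0,0.05,0.0],[0,-0.036,0,0,0,0.05,0.0],[0,-0.036,0,0,0,0.05,0.0]]

```text
t: 4.53
tcp_pos: [609.1, -65.4, 339.2]
orientation: [180.0, -0.1, 175.6]
contact_force: [0.2, 1.3, -2.7]
opening: 0.14
grasp_force: 30.0
```

>>> carry_out:
  steps:
    - [[0,-0.036,0,0,0,0.04,0.0],[0,-0.03,0,0,0,0.02,0.0],[0,-0.012,0,0,0,0,0.0],[0,0,0,0,0,0,0],[0,0,0,0,0,0,0],[0,0,0,0,0,0,0]]

```text
t: 5.03
tcp_pos: [610.0, -139.7, 339.1]
orientation: [179.9, -0.1, 179.0]
contact_force: [0.2, 0.9, -3.7]
opening: 0.134
grasp_force: 30.0
```

```bash
python3 - <<'E'
from h import *
o,p,d,E,K=topdown('hold1',(534,-150),38,100,600)
s=status.state();print(s['t'],s['tcp_pos'],s['orientation'],s['contact_force'],s['opening'],s['q'])
np.savez('hold1.npz',d=d,E=E,K=K,p=p);cv2.imwrite('pics/hold1raw.png',p)
E
```

```text
5.0833 [ 610.10768939 -139.23479315  339.27838275] [ 1.79904812e+02 -4.16933642e-02  1.79096687e+02] [-0.89404493  0.48515691 -1.76462073] 0.13667923828818757 [ -7.19589138  18.1779217   21.64815406  92.44083337  -7.08924592
  70.7860458  104.91270454]
```

View pics/hold1.png

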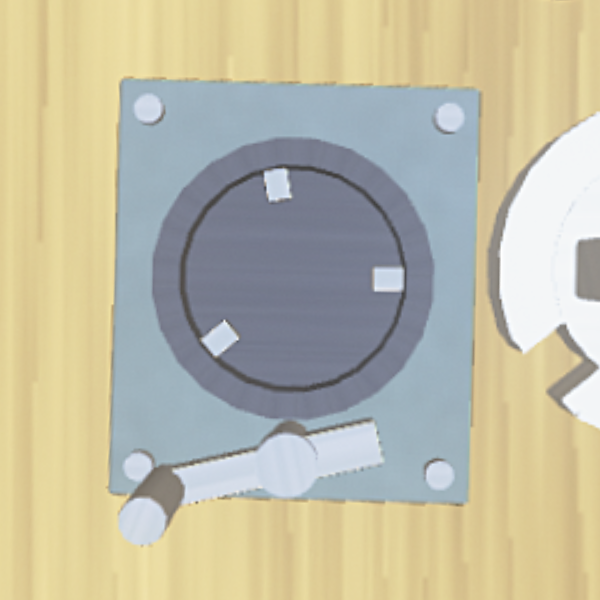

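The view shows the cup centred near (294,278), with keys at (388,279), (277,184) and (219,338). Key 0 is therefore at about 0°. The dog is open, with its post at (143,520). Next I refine this and measure the die in the hand.

```bash
python3 - <<'E'
from h import *
from scipy.optimize import least_squares as LS
f=np.load('hold1.npz');d,E,K=f['d'],f['E'],f['K']
o=cv2.imread('pics/hold1.png');g=cv2.cvtColor(o,6);k=[]
Y,X=np.mgrid[:600,:600];m=((np.hypot(X-294,Y-278)<110)&(g>165)).astype('u1')
n,_,st,ce=cv2.connectedComponentsWithStats(m)
w=lambda u,v:np.array([434+u*200/599,-50-v*200/599])
for i in range(1,n):
    if st[i,4]>200:k.append(w(*ce[i]));print(ce[i],st[i,4])
k=np.array(k);A=2*(k[1:]-k[0]);c=np.linalg.solve(A,(k[1:]**2).sum(1)-(k[0]**2).sum());e=k-c
print('cup',c,np.hypot(*e.T),np.degrees(np.arctan2(e[:,1],e[:,0])))
C=cloud(d,E,K);T=tool();Ti=np.linalg.inv(T)
P=C@Ti[:3,:3].T+Ti[:3,3];r=np.hypot(P[...,0],P[...,1])
z=P[...,2];s=(d>0)&(r<50)&(z>175)&(z<215);print('z hist',np.histogram(z[s],20))
# post & dog
for nm,lo,hi in(('post',80,95),('nose',44,62),('rim',41,46.5)):
    q=C[(d>0)&(C[...,2]>lo)&(C[...,2]<hi)&(C[...,0]<590)&(np.hypot(C[...,0]-534,C[...,1]+160)<100)]
    if nm!='rim':q=q[q[:,1]<-185]
    print(nm,len(q),q.mean(0) if len(q) else'',cv2.minAreaRect(q[:,:2].astype('f4')) if len(q)>5 else '')
    if nm=='rim':
        q=q[np.hypot(q[:,0]-c[0],q[:,1]-c[1])<50];print(LS(lambda v:np.clip(abs(np.hypot(q[:,0]-v[0],q[:,1]-v[1])-41.5)-4.5,0,None),c).x)
# die top ring in tool frame
q=P[s&(abs(z-np.median(z[s]))<3)];print(len(q),q[:,:2].min(0),q[:,:2].max(0))
from scipy.spatial import ConvexHull
h=q[ConvexHull(q[:,:2]).vertices][:,:2];h=h[np.hypot(*h.T)>31];sol=LS(lambda v:np.hypot(h[:,0]-v[0],h[:,1]-v[1])-35,[0,0],loss='soft_l1');print('die in tool',sol.x,abs(sol.fun).mean(),np.median(q[:,2]))
np.save('P.npy',P)
E
```

```text
[277.06213873 184.4566474 ] 692
[387.54755435 278.89673913] 736
[220.25714286 337.89714286] 700
cup [ 531.84431408 -142.69057249] [31.55680029 31.55680029 31.55680029] [  99.73518677   -0.78112787 -140.36516138]
z hist (array([  66,   51,   59,   51,   59,   45,   14,   31,  179, 2339, 2071,
        128,   87,   77,   62,   78,   66,   71,   73,   21]), array([175.02375794, 176.33828102, 177.65280411, 178.96732719,
       180.28185027, 181.59637336, 182.91089644, 184.22541952,
       185.53994261, 186.85446569, 188.16898878, 189.48351186,
       190.79803494, 192.11255803, 193.42708111, 194.74160419,
       196.05612728, 197.37065036, 198.68517345, 199.99969653,
       201.31421961]))
post 366 [ 491.6058205  -208.77651494   85.67295821] ((491.2549133300781, -208.9871063232422), (13.392093658447266, 13.9368314743042), 82.92571258544922)
nose 1999 [ 527.93275151 -199.68352857   54.28359461] ((523.1126098632812, -198.29653930664062), (74.09538269042969, 26.770566940307617), 5.408242225646973)
rim 4408 [ 531.52987766 -142.95455202   44.04910444] ((532.4322509765625, -144.3824920654297), (92.22543334960938, 95.69729614257812), 14.384180068969727)
[ 531.85893309 -142.82935739]
4750 [-34.33893407 -34.48850637] [34.27519652 30.97998294]
die in tool [-0.62931439 -0.92920988] 0.247139595066936 188.10810521449181
```

>>> carry_out:
  steps:
    - [[-0.03,-0.001,0,0,0,0,0],[-0.03,-0.001,0,0,0,0,0],[-0.0186,-0.0008,-0.01,0,0,0,0],[0,0,-0.03,0,0,0,0],[0,0,-0.03,0,0,0,0],[0,0,-0.015,0,0,0,0],[0,0,0,0,0,0,0],[0,0,0,0,0,0,0],[0,0,0,0,0,0,0]]

```text
t: 5.83
tcp_pos: [532.2, -143.7, 256.1]
orientation: [-180.0, 0.1, 179.0]
contact_force: [-0.1, -0.2, -2.4]
opening: 0.137
grasp_force: 30.0
```

```bash
python3 - <<'E'
from h import *
for i in range(1):
    s=status.state();print(s['t'],s['tcp_pos'],s['orientation'],s['contact_force'],s['q'])
E
```

```text
5.8333 [ 532.17986086 -143.69457103  256.09180653] [-1.79993561e+02  1.27919429e-01  1.79023523e+02] [-0.11705973 -0.23980459 -2.4245284 ] [ -7.12842075  13.89213888  21.98965935 107.92577404  -6.03651581
  59.17146615 106.39109836]
```

>>> carry_out:
  steps:
    - [[-0.0008,0.0013,-0.004,0,0,0,0],[0,0,-0.004,0,0,0,0],[0,0,-0.003,0,0,0,0],[0,0,-0.003,0,0,0,0],[0,0,-0.001,0,0,0,0],[0,0,0,0,0,0,0],[0,0,0,0,0,0,0]]

```text
t: 6.42
tcp_pos: [530.4, -143.2, 239.7]
orientation: [180.0, -0.0, 178.9]
contact_force: [0.1, 0.3, -1.6]
opening: 0.134
grasp_force: 30.0
```

>>> carry_out:
  steps:
    - [[0.0005,0.0004,-0.001,0,0,0,0],[0,0,-0.001,0,0,0,0],[0,0,-0.001,0,0,0,0],[0,0,0,0,0,0,0]]

```text
t: 6.75
tcp_pos: [530.8, -142.8, 236.5]
orientation: [180.0, -0.0, 178.9]
contact_force: [0.0, -0.3, -2.9]
opening: 0.136
grasp_force: 30.0
```

>>> carry_out:
  steps:
    - [[0,0,-0.001,0,0,0,0],[0,0,-0.001,0,0,0,0],[0,0,-0.001,0,0,0,0],[0,0,0,0,0,0,0]]

```text
t: 7.08
tcp_pos: [530.8, -142.8, 233.5]
orientation: [180.0, -0.0, 178.9]
contact_force: [0.3, 0.6, -1.9]
opening: 0.139
grasp_force: 30.0
```

>>> carry_out:
  steps:
    - [[0,0,-0.001,0,0,0,0],[0,0,-0.001,0,0,0,0],[0,0,-0.0005,0,0,0,0],[0,0,0,0,0,0,0]]

```text
t: 7.42
tcp_pos: [530.8, -142.7, 231.1]
orientation: [180.0, -0.0, 178.9]
contact_force: [-0.4, -0.0, -2.1]
opening: 0.138
grasp_force: 30.0
```

>>> carry_out:
  steps:
    - [[0,0,-0.0005,0,0,0,0],[0,0,-0.0005,0,0,0,0],[0,0,0,0,0,0,0]]

```text
t: 7.67
tcp_pos: [530.9, -142.8, 230.2]
orientation: [180.0, 0.0, 178.9]
contact_force: [-0.0, 0.4, -2.8]
opening: 0.134
grasp_force: 30.0
```

>>> carry_out:
  steps:
    - [[0,0,-0.0005,0,0,0,0],[0,0,0,0,0,0,0]]

```text
t: 7.83
tcp_pos: [531.0, -142.8, 230.2]
orientation: [180.0, 0.0, 178.9]
contact_force: [-1.5, 0.4, 1.3]
opening: 0.138
grasp_force: 30.0
```

>>> carry_out:
  steps:
    - [[0,0,0,0,0,0,0.4],[0,0,0,0,0,0,0.4],[0,0,0,0,0,0,0.4],[0,0,0,0,0,0,0.4],[0,0,0,0,0,0,0.4],[0,0,0,0,0,0,0.4]]

```text
t: 8.33
tcp_pos: [530.9, -142.8, 229.8]
orientation: [180.0, 0.0, 178.9]
contact_force: [0.2, 0.4, 0.2]
opening: 0.389
grasp_force: 0.0
```

>>> carry_out:
  steps:
    - [[0,0,0.01,0,0,0,0.4],[0,0,0.03,0,0,0,0.4],[0,0,0.035,0,0,0,0.4],[0,0,0.035,0,0,0,0],[0.03,0,0,0,0,0,0],[0.03,0,0,0,0,0,0],[0.02,0,0,0,0,0,0],[0,0,0,0,0,0,0],[0,0,0,0,0,0,0],[0,0,0,0,0,0,0]]

```text
t: 9.17
tcp_pos: [610.3, -143.1, 339.8]
orientation: [-180.0, -0.1, 178.9]
contact_force: [-0.2, 0.0, 0.4]
opening: 0.021
grasp_force: 0.0
```

```bash
python3 - <<'E'
from h import *
o,p,d,E,K=topdown('hold2',(534,-160),44,100,600)
s=status.state();print(s['t'],s['tcp_pos'],s['orientation'],s['opening'],s['q'])
C=cloud(d,E,K);r=np.hypot(C[...,0]-531.8,C[...,1]+142.7)
q=C[(d>0)&(r<33)&(C[...,2]<60)];print('die top',np.percentile(q[:,2],[5,25,50,75,95]))
b=(d>0)&(r<34)&(C[...,2]>34)&(C[...,2]<50);A=np.c_[C[b][:,:2]-[532,-143],np.ones(b.sum())]
print('plane',np.linalg.lstsq(A,C[b][:,2],rcond=None)[0])
q=C[(d>0)&(r>38)&(r<45)&(C[...,2]>38)&(C[...,2]<48)];print('rim',np.median(q[:,2]))
q=C[(d>0)&(C[...,2]>80)&(C[...,2]<95)&(np.hypot(C[...,0]-530,C[...,1]+201)<60)&(C[...,1]<-185)];print('post',len(q),cv2.minAreaRect(q[:,:2].astype('f4')))
E
```

```text
9.2167 [ 610.04783445 -143.21981206  339.87325433] [ 1.79997311e+02 -4.33344639e-02  1.78879012e+02] 0.011407987914569498 [ -7.28926358  18.29377286  22.2056045   92.30138981  -7.206097
  70.8646907  105.15331775]
die top [36.96337161 41.63946972 42.27022076 42.84959684 43.62088146]
plane [-6.53997704e-04 -2.44245203e-03  4.20933575e+01]
rim 44.14335365681319
post 374 ((491.48828125, -209.31167602539062), (13.761366844177246, 13.460402488708496), 83.3580322265625)
```

View pics/hold2.png

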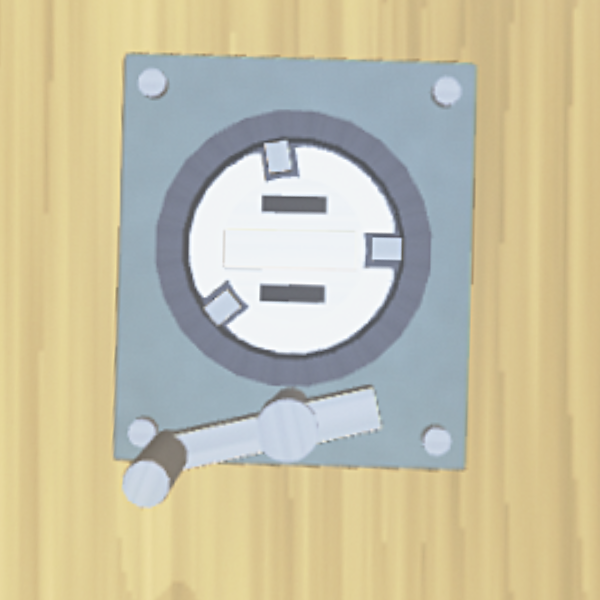

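The die is seated: its top is flat at 42.1 mm, the rim is at 44.1 mm, and all three keys sit inside the notches at (385,247), (280,160) and (224,302). The dog's post is at (147,483). Next I bring the closed fingers to the +y side of the post.

>>> carry_out:
  steps:
    - [[-0.035,-0.01,0,0,0,0,0],[-0.035,-0.01,0,0,0,0,0],[-0.035,-0.01,0,0,0,0,0],[-0.0175,-0.007,0,0,0,0,0],[0,0,-0.02,0,0,0,0],[0,0,-0.03,0,0,0,0],[0,0,-0.03,0,0,0,0],[0,0,-0.016,0,0,0,0],[0,0,0,0,0,0,0],[0,0,0,0,0,0,0]]

```text
t: 10.05
tcp_pos: [487.5, -179.9, 243.6]
orientation: [180.0, -0.1, 178.9]
contact_force: [0.6, -0.3, 0.6]
opening: 0.003
grasp_force: 0.0
```

```bash
python3 - <<'E'
from h import *
s=status.state();print(s['t'],s['tcp_pos'],s['contact_force'],s['q'])
O=np.array([530.1,-200.7]);w=[(-4,22),(-11,22),(-15,19.5),(-16,15),(-16.5,10),(-16.5,6)]
for a,(x,y) in zip(np.linspace(192,268.3,6),w):
    P=O+40*np.array([np.cos(np.radians(a)),np.sin(np.radians(a))]);print(round(a),P.round(1),(P+[x,y]).round(1))
E
```

```text
10.05 [ 487.47775098 -179.90742388  243.64350301] [ 0.63926392 -0.34846172  0.58828673] [ -4.76902418  11.25427059  24.25708013 112.7797913   -5.4762764
  57.1477651  110.94300564]
192 [ 491. -209.] [ 487. -187.]
207 [ 494.5 -219. ] [ 483.5 -197. ]
223 [ 500.6 -227.7] [ 485.6 -208.2]
238 [ 508.8 -234.5] [ 492.8 -219.5]
253 [ 518.4 -239. ] [ 501.9 -229. ]
268 [ 528.9 -240.7] [ 512.4 -234.7]
```

>>> carry_out:
  steps:
    - [[0,-0.004,0,0,0,0,0],[0,-0.004,0,0,0,0,0],[-0.002,-0.0045,0,0,0,0,0],[-0.002,-0.0045,0,0,0,0,0],[0,-0.004,0,0,0,0,0],[0.001,-0.004,0,0,0,0,0],[0.001,-0.003,0,0,0,0,0],[0,0,0,0,0,0,0]]

```text
t: 10.72
tcp_pos: [487.4, -208.0, 244.5]
orientation: [180.0, 0.1, 178.9]
contact_force: [1.8, 2.3, 1.9]
opening: 0.007
grasp_force: 1.6
```

>>> carry_out:
  steps:
    - [[0.002,-0.004,0,0,0,0,0],[0.002,-0.004,0,0,0,0,0],[0.003,-0.0035,0,0,0,0,0],[0.003,-0.0035,0,0,0,0,0],[0.003,-0.003,0,0,0,0,0],[0.003,-0.003,0,0,0,0,0],[0,0,0,0,0,0,0]]

```text
t: 11.3
tcp_pos: [502.0, -230.3, 243.2]
orientation: [-179.9, -0.1, 178.8]
contact_force: [-1.1, -0.6, -1.3]
opening: 0.003
grasp_force: 0.4
```

Now the last stretch to the stop, pushing +x.

>>> carry_out:
  steps:
    - [[0.003,-0.002,0,0,0,0,0],[0.003,-0.002,0,0,0,0,0],[0.003,-0.001,0,0,0,0,0],[0.002,0,0,0,0,0,0],[0,0,0,0,0,0,0]]

```text
t: 11.72
tcp_pos: [512.3, -234.3, 243.3]
orientation: [180.0, -0.2, 178.9]
contact_force: [-5.8, 1.1, 2.0]
opening: 0.007
grasp_force: 3.2
```

>>> carry_out:
  steps:
    - [[0.001,0,0,0,0,0,0],[0.001,0,0,0,0,0,0],[0.001,0,0,0,0,0,0],[0,0,0,0,0,0,0]]

```text
t: 12.05
tcp_pos: [513.5, -234.6, 243.2]
orientation: [179.9, -0.5, 178.8]
contact_force: [-13.8, 1.1, 7.6]
opening: 0.005
grasp_force: 6.6
```

>>> carry_out:
  steps:
    - [[-0.006,0,0,0,0,0,0],[-0.014,0,0,0,0,0,0],[0,0,0.02,0,0,0,0],[0,0,0.035,0,0,0,0],[0.03,0.02,0.035,0,0,0,0],[0.035,0.03,0.005,0,0,0,0],[0.035,0.035,0,0,0,0,0],[0.015,0.005,0,0,0,0,0],[0,0,0,0,0,0,0],[0,0,0,0,0,0,0]]

```text
t: 12.88
tcp_pos: [598.3, -155.1, 332.4]
orientation: [-179.9, 0.1, 179.1]
contact_force: [-1.0, -0.4, 0.2]
opening: 0.007
grasp_force: 0.0
```

```bash
python3 - <<'E'
from h import *
o,p,d,E,K=topdown('hold3',(534,-170),50,100,600)
s=status.state();print(s['t'],s['tcp_pos'],s['contact_force'])
C=cloud(d,E,K);r=np.hypot(C[...,0]-531.8,C[...,1]+142.7)
b=(d>0)&(r<34)&(C[...,2]>39)&(C[...,2]<46);print('die',np.median(C[b][:,2]))
q=C[(d>0)&(C[...,2]>80)&(C[...,2]<95)&(np.hypot(C[...,0]-530,C[...,1]+201)<60)&(C[...,1]<-185)];c=cv2.minAreaRect(q[:,:2].astype('f4'))[0]
v=np.array(c)-[530.1,-200.7];print('post',c,np.hypot(*v),np.degrees(np.arctan2(v[1],v[0]))%360,'shut is ~268.3')
E
```

```text
12.9333 [ 597.2959762  -156.45991135  332.3837256 ] [-1.1718924   0.83636168 -0.68548619]
die 42.36872636690731
post (528.7963256835938, -240.5062255859375) 39.827567866012146 268.1242042822283 shut is ~268.3
```

View pics/hold3.png

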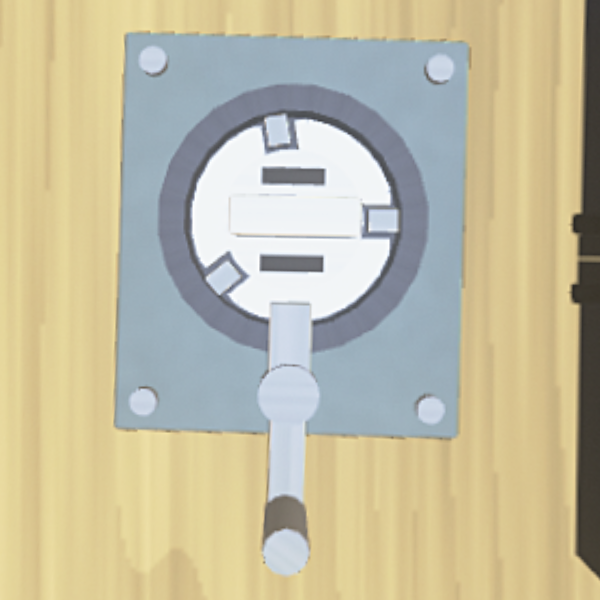

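The die is flat on the cup floor. The dog is shut with its nose over the rim at (290,310) and its post at (286,552), 268° against about 268.3° expected, and the push met the stop. The robot is clear, so I hand in.

```bash
python3 -c "from station import order;print(order.sign_off())"
```

```text
the job is handed in; nothing more can be done
None
```

The die lies flat on the cup floor with its notches over the keys (it dropped straight in, so no turning was needed), the dog is shut to its stop, I touched nothing else on the bench, and the job was handed in at about 13 s.

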